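Open the oil filler of a hydraulic power unit

TASK

Unscrew the round filler cap from the hydraulic power unit, turning it anticlockwise and gently letting it rise so that its thread is not strained, and keep hold of it when the thread lets go, because a spring under it pushes it off. Then set it down, right way up, in the steel parts tray; do not let it drop, and leave the other things on the bench where they are.

Things in the scene. Friction and masses are not known exactly. Their poses are not given: they have to be found in the camera images.
- power_unit: hydraulic power unit, fixed to the bench: a grey box-shaped tank 200 (x) by 180 (y) by 120 high (lid 210 by 190), with a lying round motor 104 across behind it, from 132 to 298 in +x and up to 131 high. Origin: centre of the tank's underside, on the bench; z up. The filler neck and cap stand on the middle of the tank's lid.
- filler (a point): point on the tank's lid, 120 above the bench, where the upright axis of the filler neck meets it; z up. The neck is 22.5 high, 43 across its coarse thread. The cap is turned anticlockwise seen from above to come off; it rises 10 to 15 mm in a whole turn. Pulling, pressing or pushing it sideways with more than about 10 N damages the thread (25 N in all between cap and unit, the spring included).
- neck_top (a point): point on the same axis at the neck's upper end, 22.5 above filler. The worn neck may turn along with the cap by up to 0.3 turn before it holds; meanwhile the cap does not rise. The thread lets go 0.8 to 1.1 turns from the start, not known beforehand: feel for it with a light pull. A spring plunger pushes the cap up, 6 N at first, 3 N when free. Friction keeps a threaded cap where it is left; a free one that is not held is thrown off.
- cap: black plastic filler cap, round, 54 across, 36 high, hollow below (the upper 14 solid), about 90 g, with upright grip ribs. Origin: centre of its lower rim; z up along its axis. It begins screwed on, its rim 2 to 5 above the tank's lid, with 1 to 2 of play sideways. A grip of 20 to 30 N across its upper part turns it; any yaw will do.
- tray: open steel parts tray, fixed to the bench, 180 (x) by 150 (y) by 20 high outside, walls and floor 4 thick. Origin: centre of its underside.
- wrench: steel spanner lying on the bench; leave it alone. Origin: middle of its underside.
- bottle: white plastic bottle 66 across, 190 high, standing on the bench; leave it alone. Origin: centre of its underside.
- offcut: wooden offcut 160 by 70 by 38 lying on the bench; leave it alone. Origin: centre of its underside.
Mind the look-alikes: they are no part of the job. There is more than one size of the cap; the one meant has the size given above.

How it is judged:
By the outcome, as a careful person would: the job done as asked, in the order asked, and still so for the second after the job is handed in, with the robot touching nothing.
It also fails if it takes over 70 s, if anything falls off the work surface, if the arm or the gripper's body presses on something with over 40 N, if the wrist force passes 120 N, or if a joint passes its speed limit or range.

ROBOT

A 6-joint arm with a two-finger parallel gripper is mounted at the origin on the work surface. World frame = base frame: x ahead of the robot, y to its left, z up, the work surface at z = 0. Lengths are in mm, angles in rad, forces in N, time in s.
With the tool pointing down it reaches from about 250 to 725 mm from the base axis. Payload 9.7 kg.
Tool frame: the origin (TCP) lies between the finger pads; the fingertips stand 17 mm ahead of it and the grasp point (between the pads) lies 2 mm behind it; z points along the fingers, y is the direction in which the jaws open and shut (so a half turn about z gives the same grasp; the last joint's range is limited). The gripper opens to 85 mm and grips with 20 to 120 N. Pads are 22 mm wide; open, the fingers measure 114 mm over their backs; the gripper's body (76 mm by 85 mm) begins 54 mm behind the grasp point. The pads swing forward as they close: fully open they stand 13 mm farther back than shut.
Start: joints at [-1.155, 0.087, 0.176, 1.66, 0, 1.571], TCP at [222.154, -503.135, 248.284] pointing down, gripper open.
Joint ranges: [-3.13, 3.13], [-0.85, 1.81], [-1.15, 1.24], [-2.2, 2.28], [-1.44, 1.52], [-3.14, 3.14]. Speed limits (rad/s): [2.22, 2.22, 2.57, 3.14, 3.14, 3.14].

INTERFACE

Orientations are given as a unit quaternion [w, x, y, z].
In Python, from plant import robot gives the robot as it stands.
- The arm moves only by the tool apply_moves, never from a script. Its argument "targets" is a list of rows, each a list of 7 numbers: the shift along the tool's x, y, z in m, then the turn, a rotation vector about the tool's x, y, z in rad, then the gripper command: -1 is shut, 1 is fully open, values between are in proportion. In form: [[x, y, z, rx, ry, rz, gripper], ...]. A call has 1 to 12 rows; each row shifts and turns the commanded pose from where the row before left it, along the tool's axes as they then stand; what a row does not reach is not made up. A row lasts 1/12 s, in which the tool goes at most 41.7 mm and 7.16 degrees, less where a joint would pass 70% of its speed; a pose out of reach is approached as far as the arm can. A call is refused whole if a number of a shift passes 0.0417 or a number of a turn 0.125, either way. A call with a gripper value outside its range is refused whole. The fingers move at their own pace and stop on an object; the grip force is fixed at half the most. Time passes only in rows, so rows that do not move let the fingers close. It gives the time, the measured TCP pose, the force and the opening at its end, in the units of the state.
- robot.get_obs(): the state, without advancing time (a new reading comes with each control period).
- robot.snapshot(name): name is "scene" or "top" or "wrist"; returns the picture (420x560x3 uint8, red, green, blue); there is no depth.
- robot.camera_info(name): a dict with "K" (3x3 intrinsics, pixels), "camera_from_world" (4x4, takes a point from world to camera coordinates). Camera axes: x right, y down, z forward; pixel columns grow to the right and rows downward; lengths in mm; the calibration is good to about 2 mm. A picture is of the moment at which its call begins: read the wrist's pose just before it. camera_info takes no time and is no camera call; for the wrist camera it gives the pose at the moment of the call.
- robot.finish_job(): hands the job in, once; it reports no verdict.
Trained networks look in the newest picture that a camera, given by its name, has taken for a name from the list of things; names that differ only in an ending like _2 or _b are one class to them, and where a whole thing is asked for, a point or a joint stands for the part that bears it (a point fixed in the world has none). Each returns a list of dicts, best first, with "p" (0 to 1); they miss things now and then, are a little off and sometimes report something else, mostly with a low value. They report only what shows in the picture. A call takes as long as a camera call. They do not tell look-alikes from the thing itself.
- robot.spot_in(label, camera): "point" ([x, y, z] in mm, in world coordinates, good to about 4 mm: the middle of the surface that is visible of it).
The state is a dict: "t": time; "joint_positions": joint angles; "joint_vel": joint speeds; "joint_efforts": joint torques, N m; "tool_pos": TCP position; "orientation": TCP orientation; "ft_force": force on the tool from outside, world axes, zero at the start; "moment": the same for the moment, N m; "opening": opening from 0.0 (shut) to 1.0 (fully open).
Only numpy, scipy, OpenCV 4.12 (cv2) and the standard library are available. Lean on these libraries where they do the work, as an engineer would, in place of code of your own. Each camera call takes 0.05 s, during which the arm holds its last target. There are 200 camera calls.

## Working session

There is one attempt and no reset: what is moved stays moved. The work goes in short steps, Python scripts to look and compute and a tool call to move; the robot and the scene stay as the last step left them, time stands still between calls to the robot, and variables do not carry over. Pictures are saved under pics/ and viewed, about 8 in all and at most 12, crops included, and the job is handed in when it is done.

Besides the shell and the picture viewer there is one more tool, called after "Emit:" in YAML: its name, and indented under it one key for each argument. apply_moves: Moves the arm, as the interface text tells. Its arguments: {"type":"object","properties":{"targets":{"type":"array"}},"required":["targets"]}

```bash
ls; mkdir -p pics; python3 - <<'E'
from plant import robot
import cv2,numpy as np
o=robot.get_obs();print({k:np.round(v,3).tolist() for k,v in o.items()})
for c in ["scene","top"]:
    im=robot.snapshot(c);cv2.imwrite(f"pics/{c}1.png",im[:,:,::-1])
    for n in ["power_unit","cap","tray","wrench","bottle","offcut"]:
        print(c,n,[(np.round(d["point"]).tolist(),round(d["p"],2)) for d in robot.spot_in(n,c)])
    print(np.round(robot.camera_info(c)["K"],1).tolist(),np.round(robot.camera_info(c)["camera_from_world"],3).tolist())
a=cv2.imread("pics/scene1.png");b=cv2.imread("pics/top1.png")
cv2.imwrite("pics/both.png",cv2.resize(np.vstack([a,b]),(560,840))[:,:])
E
```

```text
pics
{'t': 0.0, 'joint_positions': [-1.155, 0.087, 0.175, 1.66, -0.0, 1.571], 'joint_vel': [0.001, 0.0, 0.001, 0.001, 0.0, 0.001], 'joint_efforts': [-0.002, -52.04, 46.48, 0.016, -0.0, 0.0], 'tool_pos': [222.082, -502.94, 247.57], 'orientation': [-0.001, 0.978, 0.206, -0.0], 'ft_force': [-0.934, 0.152, 0.622], 'moment': [0.007, -0.0, 0.047], 'opening': 0.998}
scene power_unit [([647.0, 195.0, 120.0], 0.91)]
scene cap [([532.0, 365.0, 20.0], 0.7), ([563.0, 203.0, 163.0], 0.56)]
scene tray [([483.0, -196.0, 0.0], 0.81)]
scene wrench [([432.0, 7.0, 10.0], 0.77)]
scene bottle [([681.0, -438.0, 114.0], 0.88), ([433.0, 8.0, 12.0], 0.57)]
scene offcut [([453.0, 489.0, 43.0], 0.59)]
[[457.5, 0.0, 276.3], [0.0, 457.5, 211.4], [0.0, 0.0, 1.0]] [[-0.035, 0.999, -0.006, 1.139], [0.834, 0.026, -0.552, -363.011], [-0.551, -0.024, -0.834, 1837.964], [0.0, 0.0, 0.0, 1.0]]
top power_unit [([602.0, 187.0, 122.0], 0.86), ([427.0, 10.0, 8.0], 0.48)]
top cap [([548.0, 202.0, 155.0], 0.95), ([519.0, 364.0, 21.0], 0.76), ([396.0, 207.0, 28.0], 0.62)]
top tray [([484.0, -205.0, 6.0], 0.6)]
top wrench [([426.0, 8.0, 7.0], 0.91)]
top bottle [([425.0, 10.0, 6.0], 0.75), ([653.0, -434.0, 124.0], 0.6)]
top offcut [([439.0, 483.0, 39.0], 0.67)]
[[409.1, 0.0, 273.9], [0.0, 409.1, 207.0], [0.0, 0.0, 1.0]] [[-0.002, -1.0, -0.013, 25.692], [-0.992, 0.004, -0.125, 540.796], [0.125, 0.012, -0.992, 1072.673], [0.0, 0.0, 0.0, 1.0]]
```

View pics/scene1.png

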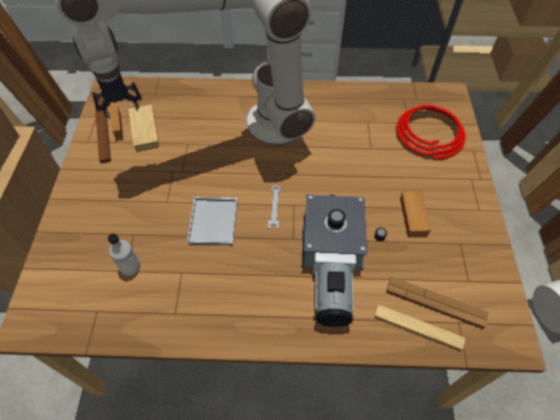

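View pics/top1.png

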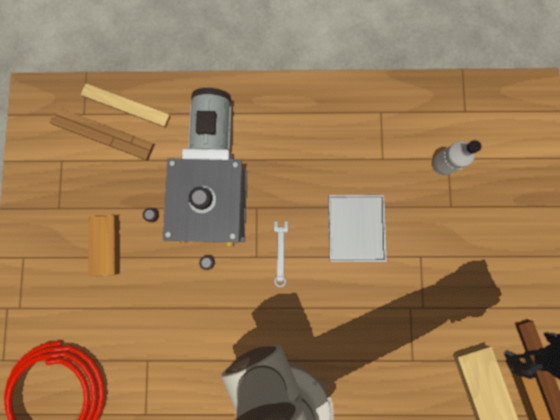

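The scene view shows the unit's cap at about (337,214), the tray at (190–237,198–245) and two small look-alike caps on the bench. In the top view the unit's cap is at (200,197), the tray at (329–386,195–262) and the look-alikes at (150,215) and (207,262). Next I'll triangulate the cap and tray.

```bash
cat > h.py <<'E'
from plant import robot
import numpy as np,cv2
from scipy.spatial.transform import Rotation as R
def ray(cam,u,v,info=None):
    i=info or robot.camera_info(cam);M=np.array(i["camera_from_world"]);d=M[:3,:3].T@np.linalg.inv(i["K"])@[u,v,1]
    return -M[:3,:3].T@M[:3,3],d/np.linalg.norm(d)
def tri(rays):
    A=0;b=0
    for o,d in rays: P=np.eye(3)-np.outer(d,d);A=A+P;b=b+P@o
    x=np.linalg.solve(A,b);return x,[np.linalg.norm((np.eye(3)-np.outer(d,d))@(x-o)) for o,d in rays]
def onz(cam,u,v,z,info=None):
    o,d=ray(cam,u,v,info);return o+d*(z-o[2])/d[2]
def rot(o=None):
    o=o or robot.get_obs();q=o["orientation"];return R.from_quat([q[1],q[2],q[3],q[0]]).as_matrix()
def to(p):
    o=robot.get_obs();d=np.array(p)-o["tool_pos"];return np.round(rot(o).T@d,1)
E
python3 - <<'E'
from h import *
print("cap",tri([ray("scene",337,214),ray("top",200,197)]))
for c,pts in [("top",[(329,196),(384,195),(386,261),(331,262)]),("scene",[(193,198),(237,199),(234,245),(189,244)])]:
    P=[onz(c,u,v,20) for u,v in pts];print(np.round(P),np.round(np.mean(P,0)))
c=np.array([490,195,300.]);d=to(c);print(d,np.abs(d).max()/41.7); print(np.round(rot(),3)); i=robot.camera_info("wrist");print(np.round(i["K"]),np.round(i["camera_from_world"],3))
E
```

```text
cap (array([548.85334193, 201.65348443, 165.72915213]), [np.float64(2.281008954582903), np.float64(2.281008954582917)])
[[ 572. -127.   20.]
 [ 575. -278.   20.]
 [ 395. -277.   20.]
 [ 393. -129.   20.]] [ 484. -203.   20.]
[[ 401. -280.   20.]
 [ 401. -125.   20.]
 [ 585. -119.   20.]
 [ 586. -268.   20.]] [ 493. -198.   20.]
[ 527.  -530.5  -51.7] 12.721822541966427
[[ 0.915  0.404  0.   ]
 [ 0.404 -0.915 -0.   ]
 [ 0.     0.    -1.   ]]
[[320.   0. 281.]
 [  0. 320. 205.]
 [  0.   0.   1.]] [[ 4.03000e-01 -9.15000e-01  0.00000e+00 -5.50187e+02]
 [-8.84000e-01 -3.89000e-01  2.61000e-01 -3.40050e+01]
 [-2.38000e-01 -1.05000e-01 -9.65000e-01  3.77342e+02]
 [ 0.00000e+00  0.00000e+00  0.00000e+00  1.00000e+00]]
```

Emit:
apply_moves:
  targets:
    - [0.015,-0.009,-0.006,0,0,0,1]
    - [0.033,-0.019,-0.006,0,0,0,1]
    - [0.033,-0.019,-0.006,0,0,0,1]
    - [0.033,-0.019,-0.006,0,0,0,1]
    - [0.033,-0.019,-0.006,0,0,0,1]
    - [0.033,-0.019,-0.006,0,0,0,1]
    - [0.033,-0.019,-0.006,0,0,0,1]
    - [0.033,-0.019,-0.006,0,0,0,1]
    - [0.033,-0.019,-0.006,0,0,0,1]
    - [0.019,-0.01,0,0,0,0,1]
    - [0,0,0,0,0,0,1]

```text
t: 1.62
tool_pos: [427.7, -223.4, 302.6]
orientation: [-0.0, 0.978, 0.208, 0.001]
ft_force: [0.3, -0.8, 0.1]
opening: 1.001
```

```bash
python3 - <<'E'
from h import *
o=robot.get_obs();i=robot.camera_info("wrist");im=robot.snapshot("wrist");cv2.imwrite("pics/w1.png",im[:,:,::-1])
np.savez("w1.npz",K=i["K"],camera_from_world=i["camera_from_world"])
print(np.round(o["tool_pos"],1),np.round(o["joint_positions"],3),np.round(o["ft_force"],1))
print(robot.spot_in("tray","wrist"));print(to([490,195,300]))
E
```

```text
[ 427.7 -223.4  302.6] [-4.820e-01 -4.700e-02  1.460e-01  1.764e+00  1.000e-03  2.240e+00] [ 0.3 -0.8  0.1]
[{'point': [489.3, -197.4, 8.6], 'p': 0.78}]
[ 229.2 -358.6    2.2]
```

View pics/w1.png

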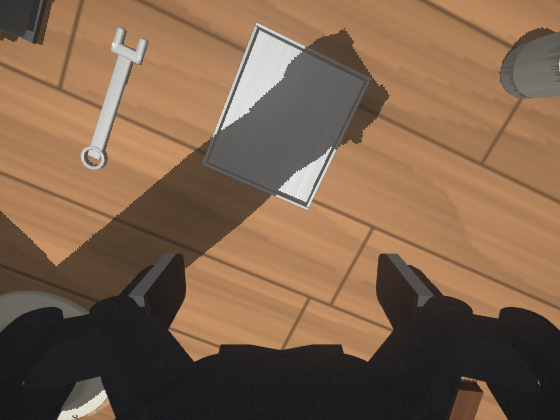

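The wrist picture shows the tray clear and empty, its rim corners at (257,23), (371,79), (308,209) and (205,163), with the spanner well away on the left. Moving on to the cap.

Emit:
apply_moves:
  targets:
    - [0.01,-0.016,0,0,0,0,1]
    - [0.022,-0.035,0,0,0,0,1]
    - [0.022,-0.035,0,0,0,0,1]
    - [0.022,-0.035,0,0,0,0,1]
    - [0.022,-0.035,0,0,0,0,1]
    - [0.022,-0.035,0,0,0,0,1]
    - [0.022,-0.035,0,0,0,0,1]
    - [0.022,-0.035,0,0,0,0,1]
    - [0.022,-0.035,0,0,0,0,1]
    - [0.022,-0.035,0,0,0,0,1]
    - [0.021,-0.028,0,0,0,0,1]
    - [0,0,0,0,0,0,1]

```text
t: 2.72
tool_pos: [491.0, 198.2, 300.8]
orientation: [-0.0, 0.978, 0.208, -0.001]
ft_force: [1.9, -0.3, 0.6]
opening: 0.999
```

```bash
python3 - <<'E'
from h import *
i=dict(np.load("w1.npz"))
P=[onz("",u,v,20,i) for u,v in [(257,23),(371,79),(308,209),(205,163)]];print(np.round(P),np.mean(P,0))
o=robot.get_obs();i=robot.camera_info("wrist");im=robot.snapshot("wrist");cv2.imwrite("pics/w2.png",im[:,:,::-1])
np.savez("w2.npz",K=i["K"],camera_from_world=i["camera_from_world"])
print(np.round(o["tool_pos"],1),np.round(o["joint_positions"],3),np.round(o["ft_force"],1))
print(robot.spot_in("cap","wrist"))
E
```

```text
[[ 574. -129.   20.]
 [ 574. -277.   20.]
 [ 397. -277.   20.]
 [ 399. -131.   20.]] [ 485.93488169 -203.51510411   20.        ]
[491.  198.2 300.8] [3.830e-01 6.500e-02 2.560e-01 1.763e+00 1.000e-03 3.106e+00] [ 1.9 -0.3  0.6]
[{'point': [528.5, 360.6, 27.3], 'p': 0.65}, {'point': [552.9, 195.5, 162.3], 'p': 0.64}, {'point': [395.2, 212.2, 27.7], 'p': 0.64}]
```

View pics/w2.png

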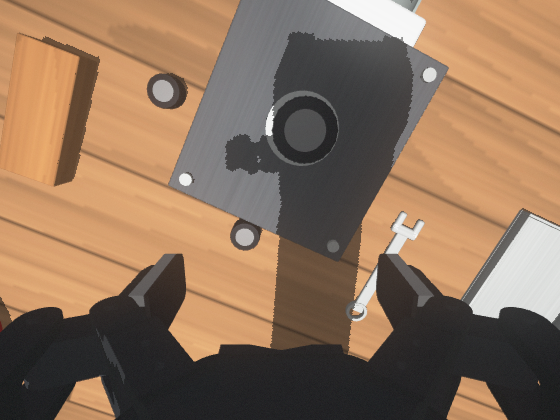

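The wrist view shows the cap on the lid with its top disc centred near (305,130). The two bench caps at (165,91) and (244,235) are the look-alikes. I'll move over the cap for a second view.

```bash
python3 - <<'E'
from h import *
i=dict(np.load("w2.npz"))
a=ray("",305,130,i)
for z in (155,160,165): print(onz("",305,130,z,i))
print(tri([a,ray("top",200,197)]),tri([a,ray("scene",337,214)]))
P=[onz("",u,v,120,i) for u,v in [(185,179),(430,75),(333,246)]];print(np.round(P))
print(to([551,198,215]))
E
```

```text
[550.59088745 202.60774487 155.        ]
[550.59287216 203.01053799 160.        ]
[550.59485687 203.4133311  165.        ]
(array([550.84277124, 202.20591978, 151.75896602]), [np.float64(0.2894394683013712), np.float64(0.2894394683013791)]) (array([550.56313967, 203.62745339, 168.95754926]), [np.float64(0.10953406186261687), np.float64(0.10953406186261189)])
[[462. 286. 120.]
 [639. 118. 120.]
 [457. 124. 120.]]
[57.  21.4 86.5]
```

Emit:
apply_moves:
  targets:
    - [0.014,0.005,0.02,0,0,0,1]
    - [0.014,0.005,0.023,0,0,0,1]
    - [0.014,0.005,0.023,0,0,0,1]
    - [0.014,0.005,0.023,0,0,0,1]
    - [0,0,0,0,0,-0.1,1]
    - [0,0,0,0,0,-0.1,1]
    - [0,0,0,0,0,-0.1,1]
    - [0,0,0,0,0,0,1]

```text
t: 3.48
tool_pos: [549.7, 196.6, 213.5]
orientation: [0.0, 0.936, 0.351, -0.0]
ft_force: [0.5, -0.2, -0.1]
opening: 0.998
```

```bash
python3 - <<'E'
from h import *
o=robot.get_obs();i=robot.camera_info("wrist");im=robot.snapshot("wrist");cv2.imwrite("pics/w3.png",im[:,:,::-1])
np.savez("w3.npz",K=i["K"],camera_from_world=i["camera_from_world"])
print(np.round(o["tool_pos"],1),np.round(o["joint_positions"],3),np.round(o["ft_force"],1))
print(robot.spot_in("cap","wrist"));print(np.round(rot(),3))
E
```

```text
[549.7 196.6 213.5] [ 0.344  0.159  0.187  1.6   -0.     2.768] [ 0.5 -0.2 -0.1]
[{'point': [553.7, 198.9, 159.3], 'p': 0.57}]
[[ 0.758  0.652  0.   ]
 [ 0.652 -0.758 -0.   ]
 [ 0.     0.    -1.   ]]
```

View pics/w3.png

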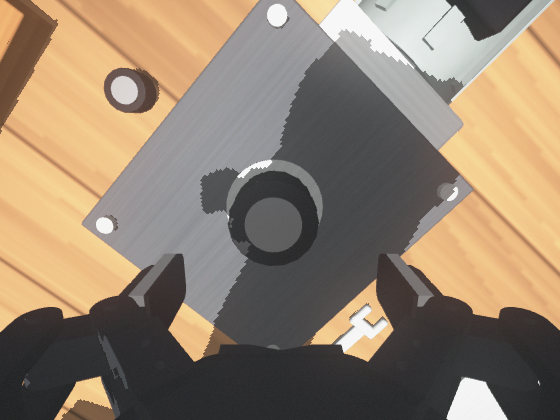

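```bash
python3 - <<'E'
from h import *
i=dict(np.load("w2.npz"));j=dict(np.load("w3.npz"))
im=cv2.imread("pics/w3.png");g=cv2.cvtColor(im,cv2.COLOR_BGR2GRAY)
m=((g>80)&(g<140)).astype(np.uint8);n,l,s,c=cv2.connectedComponentsWithStats(m);k=l[224,273];print(g[224,273],s[k],c[k])
im2=cv2.cvtColor(cv2.imread("pics/w2.png"),cv2.COLOR_BGR2GRAY);print(im2[130,305],im2[130,280:332:4])
for p in [(273,224),(273,222)]:
    print(tri([ray("",305,130,i),ray("",*p,j)]),onz("",*p,158,j))
print(tri([ray("",*p,j) if 0 else ray("",273,223,j),ray("",305,130,i),ray("top",200,197)]))
print(to([550.5,202.5,147]))
E
```

```text
96 [ 245  198   57   54 2442] [272.85626536 224.37592138]
80 [43 70 81 82 80 82 80 80 80 80 81 80 38]
(array([550.51428316, 203.02523026, 158.01409868]), [np.float64(0.19070396537422551), np.float64(0.1907039653741502)]) [550.43643713 203.19875043 158.        ]
(array([550.44095858, 202.85879525, 153.87232004]), [np.float64(0.3721373212894509), np.float64(0.37213732128949273)]) [551.38205114 204.012426   158.        ]
(array([550.39688919, 202.3234493 , 153.69824337]), [np.float64(0.7569382328367815), np.float64(0.26347611915446884), np.float64(0.7506145794028463)])
[ 4.  -3.5 66.7]
```

Emit:
apply_moves:
  targets:
    - [0.0048,-0.0043,0,0,0,0,1]
    - [0,0,0.012,0,0,0,1]
    - [0,0,0.015,0,0,0,1]
    - [0,0,0.015,0,0,0,1]
    - [0,0,0.012,0,0,0,1]
    - [0,0,0.008,0,0,0,1]
    - [0,0,0.003,0,0,0,1]
    - [0,0,0,0,0,0,1]
    - [0,0,0,0,0,0,1]

```text
t: 4.33
tool_pos: [550.5, 205.4, 148.9]
orientation: [-0.0, 0.937, 0.35, 0.0]
ft_force: [0.7, 0.5, 0.5]
opening: 1.001
```

```bash
python3 - <<'E'
from h import *
print(to([550.5,203,149]))
im=robot.snapshot("wrist");cv2.imwrite("pics/w4.png",im[:,:,::-1])
E
```

```text
[-1.5  1.8 -0.1]
```

View pics/w4.png

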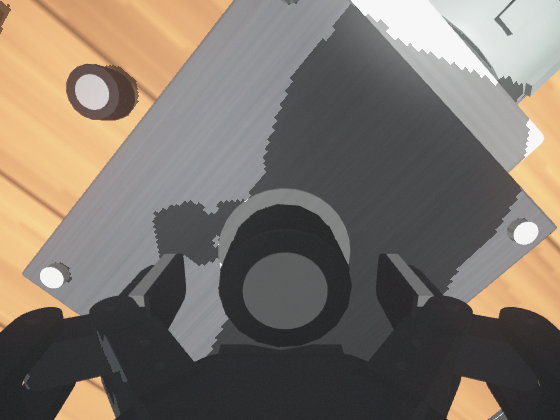

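The cap sits between the jaws, its disc at (285,291) and the pads at 186 and 377, so it is about 1.5 mm right of centre, which matches the computed offset. I'll shift and close.

Emit:
apply_moves:
  targets:
    - [-0.0015,0.0016,0,0,0,0,1]
    - [0,0,0,0,0,0,1]
    - [0,0,0,0,0,0,1]

```text
t: 4.63
tool_pos: [550.4, 203.0, 148.8]
orientation: [0.0, 0.937, 0.35, 0.0]
ft_force: [0.5, -0.1, 0.9]
opening: 1.002
```

```bash
python3 - <<'E'
from h import *
im=robot.snapshot("wrist");g=cv2.cvtColor(im,cv2.COLOR_RGB2GRAY);i=robot.camera_info("wrist")
v=int(g[290,283]);m=cv2.inRange(g,v-12,v+12);n,l,s,c=cv2.connectedComponentsWithStats(m);k=l[290,283];print(s[k],c[k])
for z in (156,159,161):
    p=onz("",*c[k],z,i);print(p,to([p[0],p[1],149]))
E
```

```text
[ 238  249   85   77 5104] [280.30799373 286.96101097]
[549.28656922 202.34076132 156.        ] [-1.3 -0.1 -0.4]
[550.56403529 203.44613588 159.        ] [ 0.4 -0.1 -0.4]
[551.41567934 204.18305225 161.        ] [ 1.5 -0.1 -0.4]
```

Emit:
apply_moves:
  targets:
    - [0,0,0,0,0,0,0.5]
    - [0,0,0,0,0,0,0.3]
    - [0,0,0,0,0,0,0.2]
    - [0,0,0,0,0,0,0]
    - [0,0,0,0,0,0,-1]
    - [0,0,0,0,0,0,-1]
    - [0,0,0,0,0,0,-1]
    - [0,0,0,0,0,0,-1]

```text
t: 5.35
tool_pos: [550.3, 203.1, 148.5]
orientation: [0.0, 0.937, 0.35, 0.0]
ft_force: [-1.3, -1.3, 3.8]
opening: 0.615
```

Emit:
apply_moves:
  targets:
    - [0,0,0,0,0,-0.05,-1]
    - [0,0,0,0,0,-0.1,-1]
    - [0,0,0,0,0,-0.1,-1]
    - [0,0,0,0,0,-0.05,-1]
    - [0,0,0,0,0,0,-1]

```text
t: 5.77
tool_pos: [550.5, 203.3, 148.8]
orientation: [0.0, 0.873, 0.487, 0.001]
ft_force: [-0.0, 0.3, 4.2]
opening: 0.612
```

Emit:
apply_moves:
  targets:
    - [0,0,0,0,0,-0.1,-1]
    - [0,0,0,0,0,-0.1,-1]
    - [0,0,0,0,0,-0.1,-1]
    - [0,0,0,0,0,-0.05,-1]
    - [0,0,0,0,0,0,-1]

```text
t: 6.18
tool_pos: [550.4, 203.2, 148.6]
orientation: [0.0, 0.776, 0.631, 0.0]
ft_force: [0.7, 0.1, 5.7]
opening: 0.609
```

Emit:
apply_moves:
  targets:
    - [0,0,0,0,0,-0.1,-1]
    - [0,0,0,0,0,-0.1,-1]
    - [0,0,0,0,0,-0.05,-1]
    - [0,0,0,0,0,0,-1]

```text
t: 6.52
tool_pos: [550.4, 203.2, 148.6]
orientation: [0.0, 0.691, 0.723, 0.0]
ft_force: [0.3, -0.3, 5.5]
opening: 0.618
```

```bash
python3 - <<'E'
from h import *
import time
for _ in range(3):
    o=robot.get_obs();print(np.round(o["ft_force"],1),np.round(o["moment"],2),np.round(o["tool_pos"],2))
E
```

```text
[ 0.3 -0.3  5.5] [-0.05 -0.06  0.02] [550.36 203.21 148.63]
[ 0.3 -0.3  5.5] [-0.05 -0.06  0.02] [550.36 203.21 148.63]
[ 0.3 -0.3  5.5] [-0.05 -0.06  0.02] [550.36 203.21 148.63]
```

Emit:
apply_moves:
  targets:
    - [0,0,-0.0003,0,0,-0.1,-1]
    - [0,0,0,0,0,-0.1,-1]
    - [0,0,0,0,0,-0.05,-1]
    - [0,0,0,0,0,0,-1]

```text
t: 6.85
tool_pos: [550.4, 203.2, 149.0]
orientation: [0.0, 0.596, 0.803, 0.0]
ft_force: [-0.3, -0.2, 5.4]
opening: 0.611
```

Emit:
apply_moves:
  targets:
    - [0,0,-0.0002,0,0,-0.1,-1]
    - [0,0,-0.0002,0,0,-0.1,-1]
    - [0,0,0,0,0,-0.05,-1]
    - [0,0,0,0,0,0,-1]

```text
t: 7.18
tool_pos: [550.4, 203.1, 149.5]
orientation: [0.0, 0.491, 0.871, 0.0]
ft_force: [0.1, -0.5, 6.4]
opening: 0.611
```

Emit:
apply_moves:
  targets:
    - [0,0,-0.0003,0,0,-0.1,-1]
    - [0,0,-0.0003,0,0,-0.1,-1]
    - [0,0,-0.0003,0,0,-0.1,-1]
    - [0,0,0,0,0,0,-1]

```text
t: 7.52
tool_pos: [550.4, 203.1, 150.3]
orientation: [0.0, 0.354, 0.935, 0.0]
ft_force: [-0.1, -0.2, 5.2]
opening: 0.612
```

Emit:
apply_moves:
  targets:
    - [0,0,-0.0003,0,0,-0.1,-1]
    - [0,0,-0.0003,0,0,-0.1,-1]
    - [0,0,-0.0002,0,0,-0.1,-1]
    - [0,0,-0.0003,0,0,-0.1,-1]
    - [0,0,0,0,0,0,-1]

```text
t: 7.93
tool_pos: [550.4, 203.2, 151.2]
orientation: [0.0, 0.162, 0.987, 0.0]
ft_force: [0.9, -0.8, 4.9]
opening: 0.608
```

Emit:
apply_moves:
  targets:
    - [0,0,-0.0003,0,0,-0.1,-1]
    - [0,0,-0.0003,0,0,-0.1,-1]
    - [0,0,-0.0003,0,0,-0.1,-1]
    - [0,0,-0.0003,0,0,-0.1,-1]
    - [0,0,0,0,0,0,-1]

```text
t: 8.35
tool_pos: [550.5, 203.2, 152.4]
orientation: [0.0, -0.037, 0.999, 0.0]
ft_force: [2.3, 0.4, 3.5]
opening: 0.613
```

Emit:
apply_moves:
  targets:
    - [0,0,-0.0003,0,0,-0.1,-1]
    - [0,0,-0.0002,0,0,-0.1,-1]
    - [0,0,-0.0003,0,0,-0.1,-1]
    - [0,0,-0.0002,0,0,-0.1,-1]
    - [0,0,-0.0003,0,0,-0.1,-1]
    - [0,0,0,0,0,0,-1]

```text
t: 8.85
tool_pos: [550.5, 203.2, 153.6]
orientation: [0.0, -0.282, 0.959, 0.0]
ft_force: [2.5, 0.9, 3.2]
opening: 0.612
```

Emit:
apply_moves:
  targets:
    - [0,0,-0.0003,0,0,-0.1,-1]
    - [0,0,-0.0002,0,0,-0.1,-1]
    - [0,0,-0.0003,0,0,-0.1,-1]
    - [0,0,-0.0002,0,0,-0.1,-1]
    - [0,0,-0.0003,0,0,-0.1,-1]
    - [0,0,-0.0002,0,0,-0.1,-1]
    - [0,0,0,0,0,0,-1]

```text
t: 9.43
tool_pos: [550.4, 203.3, 155.0]
orientation: [0.0, -0.553, 0.833, 0.0]
ft_force: [2.3, 0.6, 3.0]
opening: 0.614
```

Emit:
apply_moves:
  targets:
    - [0,0,0,0,0,0,0.3]
    - [0,0,0,0,0,0,0.5]
    - [0,0,0,0,0,0,0.8]
    - [0,0,0,0,0,0,0.8]
    - [0,0,0,0,0,0,0.8]
    - [0,0,0,0,0,0,0.8]

```text
t: 9.93
tool_pos: [550.1, 203.1, 154.8]
orientation: [-0.0, -0.553, 0.833, 0.0]
ft_force: [0.3, -0.3, 0.3]
opening: 0.9
```

```bash
cat > look.py <<'E'
from h import *
import sys
im=robot.snapshot("wrist");cv2.imwrite("pics/"+sys.argv[1]+".png",im[:,:,::-1]);i=robot.camera_info("wrist");np.savez(sys.argv[1]+".npz",**i)
g=cv2.cvtColor(im,cv2.COLOR_RGB2GRAY);u,v=280,287
e=int(np.median(g[v-5:v+5,u-5:u+5]));m=cv2.inRange(g,e-12,e+12);n,l,s,c=cv2.connectedComponentsWithStats(m);k=l[v,u];print(s[k],c[k])
o=robot.get_obs();print(np.round(o["joint_positions"],3),np.round(o["ft_force"],1),np.round(o["tool_pos"],1))
for z in (160,165,169):
    p=onz("",*c[k],z,i);print(z,np.round(p,1),to([p[0],p[1],149]))
E
python3 look.py w5
```

```text
[ 238  251   85   78 5196] [279.99846035 289.56197075]
[ 0.354  0.159  0.075  1.487 -0.    -0.82 ] [-0.4  0.2  0.2] [550.1 203.  154.9]
160 [551.  205.2 160. ] [-2.3  0.   5.9]
165 [549.9 202.5 165. ] [0.6 0.  5.9]
169 [549.  200.4 169. ] [2.9 0.1 5.9]
```

View pics/w5.png

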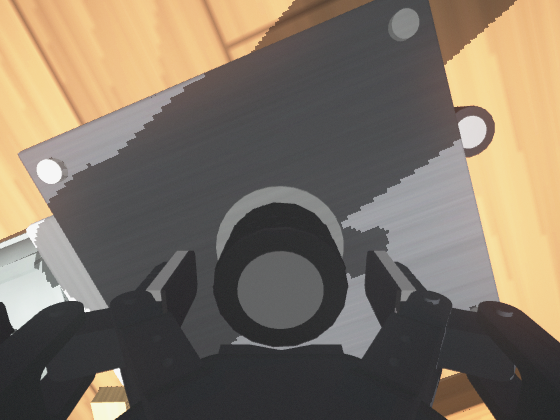

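The cap has stayed on the neck, centred at (280,290). Its disc is still 85 px wide, so it rose with the tool. Now I'll turn the open jaws back.

Emit:
apply_moves:
  targets:
    - [0,0,0,0,0,0.12,0.8]
    - [0,0,0,0,0,0.12,0.8]
    - [0,0,0,0,0,0.12,0.8]
    - [0,0,0,0,0,0.12,0.8]
    - [0,0,0,0,0,0.12,0.8]
    - [0,0,0,0,0,0.12,0.8]
    - [0,0,0,0,0,0.12,0.8]
    - [0,0,0,0,0,0.12,0.8]
    - [0,0,0,0,0,0.12,0.8]
    - [0,0,0,0,0,0.12,0.8]
    - [0,0,0,0,0,0.12,0.8]
    - [0,0,0,0,0,0.12,0.8]

```text
t: 10.98
tool_pos: [550.2, 203.1, 155.0]
orientation: [-0.0, 0.136, 0.991, -0.0]
ft_force: [-0.2, -0.6, -0.1]
opening: 0.9
```

Emit:
apply_moves:
  targets:
    - [0,0,0,0,0,0.12,0.8]
    - [0,0,0,0,0,0.12,0.8]
    - [0,0,0,0,0,0.12,0.8]
    - [0,0,0,0,0,0.12,0.8]
    - [0,0,0,0,0,0.12,0.8]
    - [0,0,0,0,0,0.12,0.8]
    - [0,0,0,0,0,0.12,0.8]
    - [0,0,0,0,0,0.12,0.8]
    - [0,0,0,0,0,0.12,0.8]
    - [0,0,0,0,0,0.12,0.8]
    - [0,0,0,0,0,0.12,0.8]
    - [0,0,0,0,0,0.12,0.8]

```text
t: 11.98
tool_pos: [550.2, 203.1, 155.0]
orientation: [0.0, 0.755, 0.655, -0.0]
ft_force: [0.8, 0.3, -0.7]
opening: 0.899
```

Emit:
apply_moves:
  targets:
    - [0,0,0,0,0,0.12,0.8]
    - [0,0,0,0,0,0.12,0.8]
    - [0,0,0,0,0,0.12,0.8]
    - [0,0,0,0,0,0.12,0.8]
    - [0,0,0,0,0,0.12,0.8]
    - [0,0,0,0,0,0.05,0.8]
    - [0,0,0,0,0,0,0.8]
    - [0,0,0,0,0,0,0.8]

```text
t: 12.65
tool_pos: [550.2, 203.1, 155.0]
orientation: [0.0, 0.923, 0.384, -0.0]
ft_force: [-1.1, -0.0, 0.2]
opening: 0.899
```

```bash
python3 look.py w6
```

```text
[ 239  254   86   76 5157] [281.29435718 291.46868334]
[0.354 0.159 0.075 1.487 0.    2.707] [-0.  -0.9 -0.1] [550.2 203.1 155. ]
160 [547.  199.6 160. ] [-4.7  0.2  6. ]
165 [549.1 201.7 165. ] [-1.8  0.2  6. ]
169 [550.7 203.4 169. ] [0.6 0.2 6. ]
```

Emit:
apply_moves:
  targets:
    - [-0.0005,0,0,0,0,0,0.4]
    - [0,0,0,0,0,0,0.2]
    - [0,0,0,0,0,0,0]
    - [0,0,0,0,0,0,-1]
    - [0,0,0,0,0,0,-1]
    - [0,0,0,0,0,0,-1]
    - [0,0,0,0,0,0,-1]

```text
t: 13.28
tool_pos: [549.8, 202.7, 155.1]
orientation: [0.0, 0.924, 0.383, 0.0]
ft_force: [-0.6, -2.3, 2.2]
opening: 0.615
```

Emit:
apply_moves:
  targets:
    - [0,0,-0.0004,0,0,-0.1,-1]
    - [0,0,-0.0003,0,0,-0.1,-1]
    - [0,0,-0.0003,0,0,-0.1,-1]
    - [0,0,-0.0003,0,0,-0.1,-1]
    - [0,0,0,0,0,0,-1]

```text
t: 13.7
tool_pos: [550.0, 202.6, 155.8]
orientation: [0.0, 0.828, 0.561, -0.0]
ft_force: [2.5, -0.5, -1.8]
opening: 0.613
```

Emit:
apply_moves:
  targets:
    - [0,0,-0.0002,0,0,-0.1,-1]
    - [0,0,-0.0003,0,0,-0.1,-1]
    - [0,0,-0.0002,0,0,-0.1,-1]
    - [0,0,-0.0002,0,0,-0.1,-1]
    - [0,0,0,0,0,0,-1]

```text
t: 14.12
tool_pos: [550.1, 202.4, 156.1]
orientation: [0.0, 0.701, 0.713, -0.001]
ft_force: [4.9, -2.3, -8.0]
opening: 0.609
```

Emit:
apply_moves:
  targets:
    - [0,0,0.0008,0,0,0,-1]
    - [0,0,0,0,0,0,-1]

```text
t: 14.28
tool_pos: [550.0, 202.5, 156.0]
orientation: [0.0, 0.704, 0.711, -0.0]
ft_force: [5.8, -1.3, -6.3]
opening: 0.613
```

Emit:
apply_moves:
  targets:
    - [0,0.0005,0.0004,0,0,0,-1]
    - [0,0,0,0,0,0,-1]
    - [0,0,0,0,0,0,-1]

```text
t: 14.53
tool_pos: [550.1, 202.5, 155.9]
orientation: [-0.0, 0.702, 0.712, -0.0]
ft_force: [0.9, -4.0, -5.6]
opening: 0.611
```

Emit:
apply_moves:
  targets:
    - [-0.0004,0,0.0006,0,0,0,-1]
    - [0,0,0,0,0,0,-1]
    - [0,0,0,0,0,0,-1]

```text
t: 14.78
tool_pos: [550.2, 202.5, 155.7]
orientation: [-0.0, 0.702, 0.712, 0.0]
ft_force: [-1.4, -2.4, -0.5]
opening: 0.613
```

Emit:
apply_moves:
  targets:
    - [0,0,-0.0002,0,0,-0.1,-1]
    - [0,0,-0.0001,0,0,-0.1,-1]
    - [0,0,-0.0002,0,0,-0.1,-1]
    - [0,0,0,0,0,0,-1]

```text
t: 15.12
tool_pos: [550.4, 202.6, 156.0]
orientation: [-0.0, 0.586, 0.811, 0.0]
ft_force: [-1.1, 0.8, -0.7]
opening: 0.613
```

Total is 4.7 rad and the force is near zero. Continuing.

Emit:
apply_moves:
  targets:
    - [0,0,-0.0002,0,0,-0.1,-1]
    - [0,0,-0.0002,0,0,-0.1,-1]
    - [0,0,-0.0002,0,0,-0.1,-1]
    - [0,0,0,0,0,0,-1]

```text
t: 15.45
tool_pos: [550.3, 202.6, 156.6]
orientation: [-0.0, 0.459, 0.888, 0.0]
ft_force: [-0.8, -1.6, -1.3]
opening: 0.615
```

Emit:
apply_moves:
  targets:
    - [0,0,-0.0002,0,0,-0.1,-1]
    - [0,0,-0.0002,0,0,-0.1,-1]
    - [0,0,-0.0002,0,0,-0.1,-1]
    - [0,0,0,0,0,0,-1]

```text
t: 15.78
tool_pos: [550.4, 202.5, 157.2]
orientation: [0.0, 0.322, 0.947, 0.0]
ft_force: [0.2, -1.2, -0.9]
opening: 0.611
```

Emit:
apply_moves:
  targets:
    - [0,0,-0.0002,0,0,-0.1,-1]
    - [0,0,-0.0002,0,0,-0.1,-1]
    - [0,0,-0.0002,0,0,-0.1,-1]
    - [0,0,0,0,0,0,-1]

```text
t: 16.12
tool_pos: [550.5, 202.6, 157.8]
orientation: [0.0, 0.178, 0.984, 0.0]
ft_force: [1.2, -0.3, -2.1]
opening: 0.613
```

Emit:
apply_moves:
  targets:
    - [0,0,-0.0002,0,0,-0.1,-1]
    - [0,0,-0.0002,0,0,-0.1,-1]
    - [0,0,-0.0002,0,0,-0.1,-1]
    - [0,0,0,0,0,0,-1]

```text
t: 16.45
tool_pos: [550.5, 202.6, 158.6]
orientation: [0.0, 0.03, 1.0, 0.0]
ft_force: [1.8, 0.3, 1.0]
opening: 0.614
```

Emit:
apply_moves:
  targets:
    - [0,0,-0.0003,0,0,0,-1]
    - [0,0,-0.0003,0,0,0,-1]
    - [0,0,0,0,0,0,-1]
    - [0,0,0,0,0,0,-1]

```text
t: 16.78
tool_pos: [550.5, 202.6, 159.1]
orientation: [0.0, 0.029, 1.0, 0.0]
ft_force: [0.7, 2.8, 0.3]
opening: 0.612
```

Emit:
apply_moves:
  targets:
    - [0,0,-0.0003,0,0,0,-1]
    - [0,0,-0.0003,0,0,0,-1]
    - [0,0,0,0,0,0,-1]
    - [0,0,0,0,0,0,-1]

```text
t: 17.12
tool_pos: [550.4, 202.6, 159.7]
orientation: [0.0, 0.028, 1.0, 0.0]
ft_force: [1.9, 4.0, 0.9]
opening: 0.613
```

The cap moved up 1.2 mm under a light pull with no downward load, so the thread has let go at about 0.94 turn. I'll lift slowly, easing the side load and watching the force.

Emit:
apply_moves:
  targets:
    - [0,0.0004,-0.0004,0,0,-0.05,-1]
    - [0,0,-0.0004,0,0,-0.05,-1]
    - [0,0,-0.0004,0,0,-0.05,-1]
    - [0,0,0,0,0,0,-1]

```text
t: 17.45
tool_pos: [550.3, 202.5, 160.9]
orientation: [0.0, -0.048, 0.999, -0.0]
ft_force: [0.2, -0.4, 1.8]
opening: 0.612
```

Emit:
apply_moves:
  targets:
    - [0,0,-0.0005,0,0,0,-1]
    - [0,0,-0.0005,0,0,0,-1]
    - [0,0,-0.0005,0,0,0,-1]
    - [0,0,-0.0005,0,0,0,-1]
    - [0,0,0,0,0,0,-1]

```text
t: 17.87
tool_pos: [550.3, 202.6, 162.8]
orientation: [-0.0, -0.047, 0.999, -0.0]
ft_force: [0.6, -1.2, 1.7]
opening: 0.612
```

Emit:
apply_moves:
  targets:
    - [0,0,-0.001,0,0,0,-1]
    - [0,0,-0.002,0,0,0,-1]
    - [0,0,-0.003,0,0,0,-1]
    - [0,0,-0.004,0,0,0,-1]
    - [0,0,-0.005,0,0,0,-1]
    - [0,0,-0.006,0,0,0,-1]
    - [0,0,-0.008,0,0,0,-1]
    - [0,0,-0.01,0,0,0,-1]
    - [0,0,-0.01,0,0,0,-1]
    - [0,0,-0.008,0,0,0,-1]
    - [0,0,-0.003,0,0,0,-1]
    - [0,0,0,0,0,0,-1]

```text
t: 18.87
tool_pos: [550.8, 202.9, 224.0]
orientation: [0.001, -0.047, 0.999, 0.0]
ft_force: [1.2, -0.1, -0.2]
opening: 0.612
```

```bash
python3 look.py w7; python3 - <<'E'
from h import *
a=cv2.imread("pics/w7.png");b=robot.snapshot("scene")[:,:,::-1]
cv2.imwrite("pics/c7.png",np.hstack([a[150:420,100:460],cv2.resize(b[120:300,220:460],(360,270))]))
print(to([486,-203,222]),np.round(rot(),3).tolist())
E
```

```text
[ 238  252   86   76 5130] [280.58479532 289.46978558]
[ 0.353  0.167  0.216  1.619 -0.     0.259] [-0.4 -0.5 -0.8] [550.6 202.8 223.1]
160 [591.8 206.2 160. ] [-41.3  -0.5  74.1]
165 [589.  205.9 165. ] [-38.4  -0.5  74.1]
169 [586.7 205.7 169. ] [-36.2  -0.5  74.1]
[ 102.3 -397.9    0.5] [[-0.996, -0.094, -0.0], [-0.094, 0.996, -0.0], [0.0, -0.0, -1.0]]
```

View pics/c7.png

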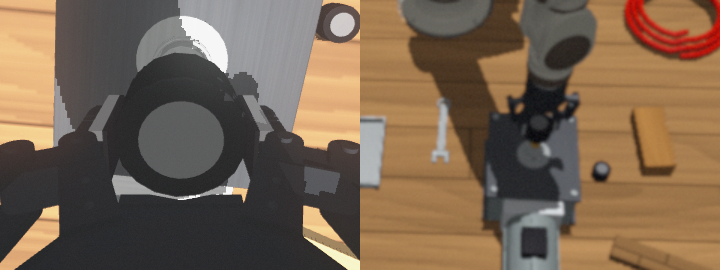

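The cap is held upright in the jaws, with its top disc at (281,289) in the full frame, and the neck below is clear. Carrying it to the tray.

Emit:
apply_moves:
  targets:
    - [0.003,-0.012,0,0,0,0,-1]
    - [0.006,-0.024,0,0,0,0,-1]
    - [0.009,-0.036,0,0,0,0,-1]
    - [0.009,-0.036,0,0,0,0,-1]
    - [0.01,-0.038,0,0,0,0,-1]
    - [0.01,-0.038,0,0,0,0,-1]
    - [0.01,-0.038,0,0,0,0,-1]
    - [0.01,-0.038,0,0,0,0,-1]
    - [0.009,-0.036,0,0,0,0,-1]
    - [0.009,-0.036,0,0,0,0,-1]
    - [0.008,-0.031,0,0,0,0,-1]
    - [0.006,-0.024,0,0,0,0,-1]

```text
t: 19.97
tool_pos: [486.7, -194.6, 222.2]
orientation: [-0.0, -0.046, 0.999, -0.0]
ft_force: [0.5, 0.0, -1.1]
opening: 0.612
```

Emit:
apply_moves:
  targets:
    - [0.003,-0.011,0.01,0,0,0,-1]
    - [0,0,0.02,0,0,0,-1]
    - [0,0,0.025,0,0,0,-1]
    - [0,0,0.025,0,0,0,-1]
    - [0,0,0.025,0,0,0,-1]
    - [0,0,0.02,0,0,0,-1]
    - [0,0,0.015,0,0,0,-1]
    - [0,0,0.01,0,0,0,-1]
    - [0,0,0,0,0,0,-1]
    - [0,0,0,0,0,0,-1]

```text
t: 20.8
tool_pos: [485.9, -202.8, 72.4]
orientation: [-0.0, -0.047, 0.999, 0.0]
ft_force: [0.5, 0.1, -0.1]
opening: 0.614
```

```bash
python3 - <<'E'
from h import *
im=robot.snapshot("wrist");cv2.imwrite("pics/w8.png",im[:,:,::-1])
print(to([486,-203,38]),robot.get_obs()["ft_force"])
E
```

```text
[ 0.4  0.1 35.3] [ 0.5131279   0.17505937 -0.12661629]
```

View pics/w8.png

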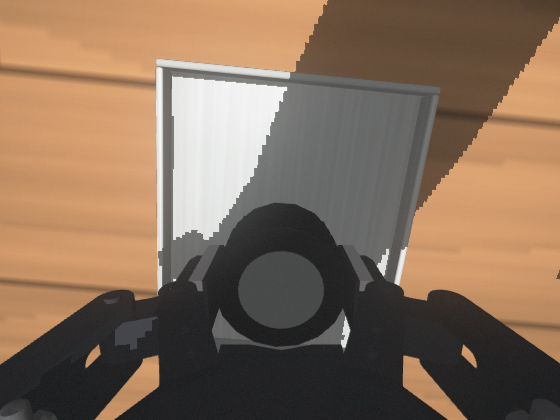

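The cap hangs centred over the tray floor, with the tray walls at x≈165 and 415 clear of the fingers. Lowering until I feel contact.

Emit:
apply_moves:
  targets:
    - [0,0,0.01,0,0,0,-1]
    - [0,0,0.01,0,0,0,-1]
    - [0,0,0.01,0,0,0,-1]
    - [0,0,0.006,0,0,0,-1]
    - [0,0,0.002,0,0,0,-1]
    - [0,0,0,0,0,0,-1]

```text
t: 21.35
tool_pos: [485.8, -202.9, 33.7]
orientation: [-0.001, -0.047, 0.999, 0.0]
ft_force: [-0.3, -0.7, -1.4]
opening: 0.611
```

Emit:
apply_moves:
  targets:
    - [0,0,0.001,0,0,0,-1]
    - [0,0,0.001,0,0,0,-1]
    - [0,0,0.001,0,0,0,-1]
    - [0,0,0,0,0,0,-1]

```text
t: 21.68
tool_pos: [486.4, -203.1, 31.8]
orientation: [0.0, -0.047, 0.999, -0.0]
ft_force: [0.9, 0.1, -1.1]
opening: 0.612
```

Emit:
apply_moves:
  targets:
    - [0,0,0.0007,0,0,0,-1]
    - [0,0,0.0007,0,0,0,-1]
    - [0,0,0,0,0,0,-1]

```text
t: 21.93
tool_pos: [486.2, -203.1, 30.2]
orientation: [-0.0, -0.047, 0.999, -0.0]
ft_force: [0.1, 0.3, -0.8]
opening: 0.613
```

Emit:
apply_moves:
  targets:
    - [0,0,0.0005,0,0,0,-1]
    - [0,0,0.0005,0,0,0,-1]
    - [0,0,0,0,0,0,-1]

```text
t: 22.18
tool_pos: [486.2, -203.1, 29.2]
orientation: [-0.0, -0.047, 0.999, 0.0]
ft_force: [-0.3, 0.9, -1.6]
opening: 0.614
```

Emit:
apply_moves:
  targets:
    - [0,0,0.0005,0,0,0,-1]
    - [0,0,0.0005,0,0,0,-1]
    - [0,0,0,0,0,0,-1]

```text
t: 22.43
tool_pos: [486.3, -203.1, 28.3]
orientation: [0.0, -0.047, 0.999, -0.0]
ft_force: [1.0, 0.4, -1.8]
opening: 0.611
```

Emit:
apply_moves:
  targets:
    - [0,0,0.0005,0,0,0,-1]
    - [0,0,0,0,0,0,-1]
    - [0,0,0,0,0,0,-1]

```text
t: 22.68
tool_pos: [486.3, -203.1, 28.3]
orientation: [0.0, -0.047, 0.999, -0.0]
ft_force: [-2.9, 1.5, 5.6]
opening: 0.608
```

Contact: Fz rose to +5.6 N at z 28.3, where I expected it. Releasing.

Emit:
apply_moves:
  targets:
    - [0,0,0,0,0,0,0.3]
    - [0,0,0,0,0,0,0.4]
    - [0,0,0,0,0,0,0.5]
    - [0,0,0,0,0,0,0.6]
    - [0,0,0,0,0,0,0.6]
    - [0,0,0,0,0,0,0.6]

```text
t: 23.18
tool_pos: [486.2, -203.1, 27.7]
orientation: [-0.0, -0.047, 0.999, 0.0]
ft_force: [-0.5, 0.9, 0.4]
opening: 0.799
```

Emit:
apply_moves:
  targets:
    - [0,0,-0.003,0,0,0,0.6]
    - [0,0,-0.006,0,0,0,0.6]
    - [0,0,-0.01,0,0,0,0.6]
    - [0,0,-0.015,0,0,0,0.6]
    - [0,0,-0.02,0,0,0,0.6]
    - [0,0,-0.03,0,0,0,0.6]
    - [0,0,-0.03,0,0,0,0.6]
    - [0,0,-0.03,0,0,0,0.6]
    - [0,0,-0.02,0,0,0,0.6]
    - [0,0,-0.01,0,0,0,0.6]
    - [0,0,0,0,0,0,0.6]
    - [0,0,0,0,0,0,0.6]

```text
t: 24.18
tool_pos: [486.3, -203.1, 201.6]
orientation: [0.0, -0.047, 0.999, -0.0]
ft_force: [-0.6, 0.3, 0.7]
opening: 0.798
```

```bash
python3 - <<'E'
from h import *
a=robot.snapshot("wrist");b=robot.snapshot("scene")
cv2.imwrite("pics/end.png",np.hstack([cv2.resize(a,(400,300)),cv2.resize(b[60:360,80:480],(400,300))])[:,:,::-1])
o=robot.get_obs();print(np.round(o["tool_pos"],1),np.round(o["ft_force"],1))
print(robot.spot_in("cap","wrist"))
E
```

```text
[ 485.8 -202.9  200.2] [-0.  -0.3  0.5]
[{'point': [485.0, -208.6, 41.9], 'p': 0.72}]
```

View pics/end.png

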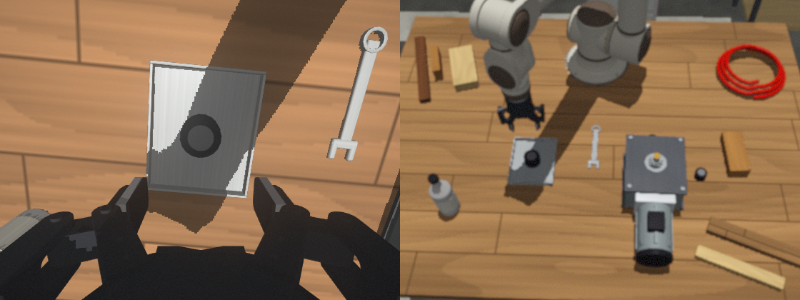

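The cap stands upright near the middle of the tray, the neck is bare, and the other things look unmoved.

```bash
python3 -c "
from plant import robot
print(robot.finish_job())"
```

```text
the job is handed in; nothing more can be done
None
```

The filler cap is off the power unit and stands upright near the middle of the steel parts tray. I handed the job in at about 24 s of the 70 s allowed.

- **Unscrewing:** I turned the cap anticlockwise with one regrasp, after about 0.57 turn. The thread let go at about 0.94 turn. I knew it was free because the cap rose 1.2 mm under a light pull with no downward load. I kept hold of it from there.
- **Placing:** I lowered the cap until I felt the tray floor (+5.6 N, tool at 28 mm height, as expected) and only then released it.
- **Last checks:** The final pictures show the cap upright in the tray, the neck bare and the spanner, bottle and offcut looking unmoved. The detector puts the cap at (485, -209), top about 42 mm high, against a planned (486, -203) and 40 mm. The gripper is about 170 mm clear, with wrist force near zero.
- **Thread load:** Once, just after the regrasp, I lifted faster than the cap was rising. The pull reached about 8 N, with about 5 to 6 N sideways (roughly 9.6 N combined), before I eased it. Each reading stays under the 10 N limit, but only the end of each move is reported, so a short peak could have gone unseen. Apart from that the readings on the thread stayed within about 6.5 N.

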